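# Reset the tripped cut-out of a twin hotplate and hold it in

## Robot

A 6-joint arm with a two-finger parallel gripper is mounted at the origin on the work surface. World frame = base frame: x ahead of the robot, y to its left, z up, the work surface at z = 0. Lengths are in m, angles in degrees, forces in N, time in s.
With the tool pointing down it reaches from about 0.325 to 0.85 m from the base axis. Payload 15.5 kg.
Tool frame: the origin (TCP) lies midway between the tips of the shut fingers; the grasp point (between the pads) lies 19 mm behind it; y points along the fingers, x is the direction in which the jaws open and shut, and the axes are right-handed (so a half turn about y gives the same grasp; the last joint's range is limited). The gripper opens to 91 mm and grips with 3 to 60 N. Pads are 32 mm wide; open, the fingers measure 118 mm over their backs; the gripper's body (76 mm by 178 mm) begins 60 mm behind the grasp point.
Start: joints at [60.476, 28.281, 77.091, -0, 74.628, -5.472], TCP at [0.255, 0.571, 0.185] pointing down, gripper open.
Joint ranges: [-166.48, 166.48], [-47.26, 123.95], [12.59, 153.08], [-70.14, 250.14], [6.76, 159.57], [-176.63, 176.63]. Speed limits (degrees/s): [108.29, 108.29, 147.25, 172.46, 172.46, 172.46].

## Interface

Orientations are given as a 3x3 rotation matrix whose columns are the frame's x, y, z axes.
In Python, from bench import ctrl gives the robot as it stands. The module is installed in compiled form; this text tells all that it offers. Calls block until the motion is done:
- ctrl.goto(position, orientation): joint-space move of the TCP to a pose.
- ctrl.move_l(position, vel=0.15, ori=None, contact_N=None): straight line of the TCP; ori=None keeps the orientation; vel is the mean speed in m/s. With contact_N (N) it stops when the force on the tool has changed by that much, and returns True; else False.
- ctrl.movej(angles): joint-space move.
- ctrl.command_gripper(opening): opening from 0.0 (shut) to 1.0 (fully open); the grip force is fixed at half the most; returns when the fingers have stopped.
- ctrl.sleep(seconds).
- ctrl.ik(position, orientation): joint angles nearest the present ones, or None.
- ctrl.read_camera(name): name is "scene" or "top" or "wrist"; returns the picture (420x560x3 uint8, blue, green, red); there is no depth.
- ctrl.camera_params(name): a dict with "fx", "fy", "cx", "cy" (pixels), "pose" (4x4, takes a point from camera to world coordinates); the wrist camera has in their place "T_tool_cam" (4x4, takes a point from camera to tool coordinates, whose origin is the TCP and whose axes are the tool frame's). Camera axes: x right, y up, looking along -z (the intrinsics and any distortion apply to the point x, -y, -z); pixel columns grow to the right and rows downward; lengths in m; the calibration is good to about 2 mm. The wrist camera is an equidistant fisheye: a pixel r from the principal point sees the ray r / f radians off the axis. A picture is of the moment at which its call begins: read the wrist's pose just before it. camera_params takes no time and is no camera call.
A pose or a line that the arm cannot do raises ctrl.MotionError and nothing moves.
- ctrl.sign_off(): hands the job in, once; it reports no verdict.
Readings, each from a call of its own:
- ctrl.current_t(): time.
- ctrl.current_q(): joint angles.
- ctrl.current_dq(): joint speeds.
- ctrl.current_effort(): joint torques, N m.
- ctrl.current_tool_pos(): TCP position.
- ctrl.current_eef_rot(): TCP orientation.
- ctrl.current_contact_force(): force on the tool from outside, world axes, zero at the start.
- ctrl.current_wrist_torque(): the same for the moment, N m.
- ctrl.current_grip_width(): opening from 0.0 (shut) to 1.0 (fully open).
Only numpy, scipy, OpenCV 4.12 (cv2) and the standard library are available. Lean on these libraries where they do the work, as an engineer would, in place of code of your own. Each camera call takes 0.05 s, during which the arm holds its last target. There are 200 camera calls.

## Task

One of the two heating zones of the hotplate has tripped its thermal cut-out: take the blue-handled reset stylus out of the tool stand and reach its tip down the two holes in the hotplate's front deck to feel which orange pin gives (the tripped one is springy, the sound one is solid, and they look the same). Press the springy pin fully down to its stop with the stylus, keep it there for at least two seconds, and finish while still gripping the stylus and holding the pin down. Do not push away or knock over the other tools, the dishes, the beaker, the jar or the tub.

Things in the scene. Friction and masses are not known exactly. Their poses are not given: they have to be found in the camera images.
- stylus_grip (a point): centre of the reset stylus's handle (z along it, away from the tip), 95 mm above the table at the start. The stylus stands upright, tip down, in one of the stand's three holes (it varies), the handle's lower end resting on the stand's top: round blue handle 20 mm in diameter, 60 mm long, and below it a straight steel shank 8 mm in diameter, 60 mm long; 40 to 85 g.
- stylus_tip (a point): the flat lower end of the stylus's steel shank, on its axis, 90 mm below stylus_grip.
- stylus: the whole stylus; origin at its tip, z along its axis towards the handle.
- stand: fixed white tool stand: block 60 mm (x) by 190 mm (y) by 65 mm high, origin at the centre of its underside. Three holes 11 mm wide in a row along its y axis (y = -65, 0, +65 mm), each holding one upright tool. Between the tools there is little room: grasp a tool with the fingers on its -x and +x sides.
- hole_left (a point): centre of the mouth of the left (+y) service hole in the grey front deck of the hotplate, 90 mm above the table. The hole is vertical, round, 16 mm wide; on its axis stands an orange pin 12 mm in diameter, its top 30 mm below the mouth when not pressed. Site axes: those of the hotplate, x from its front to its back, y left, z up.
- hole_right (a point): centre of the mouth of the right (-y) service hole, 140 mm from the left one and just like it, its pin's top also 30 mm below the mouth. In one of the two holes (it varies) the pin is the springy one; in the other it is solid and does not move.
- reset_pin (a joint): travel of the springy (tripped) pin, in whichever hole it is: 0 m at rest, 0.008 m fully down at its stop. It starts to move at about 2.4 N and takes about 8 N at the stop; it springs back up when let go.
- hotplate: fixed white box 260 mm (x) by 300 mm (y) by 90 mm high, origin at the centre of its underside; two black knobs on its front (-x), the grey deck strip with the two holes at x = -100 mm, y = +70 and -70 mm; behind it two cold square steel plates whose tops are 98 mm above the table.
- marker: black marker with a red top, upright in the stand: handle 18 mm in diameter, 54 mm high above the stand; origin at the lower end of its 60 mm shank. Leave it there.
- loop_holder: aluminium inoculating-loop holder with a black band, upright in the stand: handle 16 mm in diameter, 45 mm high above the stand; origin at the lower end of its 60 mm shank. Leave it there.
- dish_stack: two stacked culture dishes with reddish agar, 90 mm in diameter, together 32 mm high, on the bench to the right of the hotplate; origin at the centre of the underside.
- dish_single: one culture dish with pale agar, 90 mm in diameter, 16 mm high, on the bench in front of the hotplate; origin at the centre of the underside.
- beaker: small glass beaker, 64 mm in diameter at the rim, 80 mm high, standing on one of the hotplate's steel plates; origin at the centre of the underside.
- tub: white plastic tub with a red lid, 128 mm in diameter, about 146 mm high, on the bench beyond the stand; origin at the centre of the underside.
- jar: amber glass jar with a blue cap, 66 mm in diameter, 100 mm high, on the bench to the right of the hotplate; origin at the centre of the underside.
Things that resemble listed ones, but are neither listed nor needed, are in the scene too. Of the things that look like the stylus, take the one that is farthest from the robot's base at the start.

How it is judged:
By the outcome, as a careful person would: the job done as asked, in the order asked, and still so for the second after the job is handed in, while the arm keeps its last pose, push and grip.
It also fails if it takes over 48 s, if anything falls off the work surface, if the arm or the gripper's body presses on something with over 40 N, if the wrist force passes 120 N, or if a joint passes its speed limit or range.

## Working session

There is one attempt and no reset: what is moved stays moved. The work goes in short steps, each a Python script; the robot and the scene stay as the last script left them, time stands still between calls to the robot, and variables do not carry over. Pictures are saved under pics/ and viewed, about 8 in all and at most 12, crops included, and the job is handed in when it is done.

```bash
mkdir -p pics
python3 - <<'E'
from bench import ctrl
import cv2
for n in("scene","top","wrist"):
    im=ctrl.read_camera(n); cv2.imwrite(f"pics/{n}0.png",im); p=ctrl.camera_params(n); print(n,p)
print(ctrl.current_t(), ctrl.current_eef_rot())
E
```

```text
scene {'fx': 433.63087284582986, 'fy': 433.63087284582986, 'cx': 279.19535870556643, 'cy': 210.72577448232389, 'pose': array([[-0.72181393, -0.42545984,  0.54586497,  1.09440162],
       [ 0.69194112, -0.45984313,  0.55656247,  0.49145418],
       [ 0.01421728,  0.77944097,  0.62631434,  0.69954638],
       [ 0.        ,  0.        ,  0.        ,  1.        ]])}
top {'fx': 426.6960086085532, 'fy': 426.6960086085532, 'cx': 275.6816915404921, 'cy': 205.63787429883772, 'pose': array([[ 0.02249584,  0.97582293, -0.21740181,  0.32140728],
       [-0.99974223,  0.02129025, -0.00788645, -0.03920443],
       [-0.00306724,  0.21752318,  0.97605034,  1.26360094],
       [ 0.        ,  0.        ,  0.        ,  1.        ]])}
wrist {'fx': 325.19226210127806, 'fy': 325.19226210127806, 'cx': 281.6687171152913, 'cy': 203.9254916684911, 'T_tool_cam': array([[ 9.99998922e-01, -1.19640893e-05, -1.46833251e-03,
         2.77123909e-04],
       [-1.41955728e-03,  2.47838762e-01, -9.68800254e-01,
        -1.99760528e-01],
       [ 3.75500526e-04,  9.68801294e-01,  2.47838478e-01,
         6.93035164e-02],
       [ 0.00000000e+00,  0.00000000e+00,  0.00000000e+00,
         1.00000000e+00]])}
0.15 [[ 4.07597195e-01 -4.77735317e-04 -9.13161705e-01]
 [ 9.13161396e-01 -7.60732873e-04  4.07597455e-01]
 [-8.89395826e-04 -9.99999597e-01  1.26176864e-04]]
```

View pics/scene0.png

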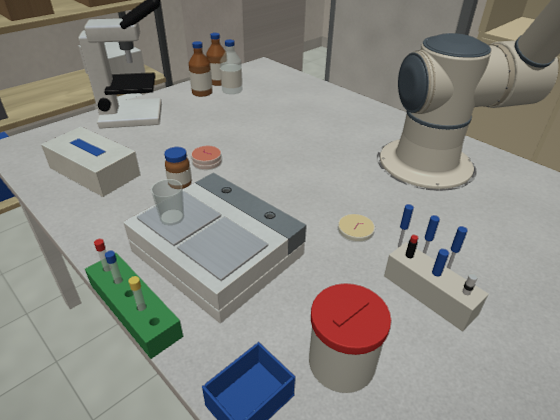

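View pics/top0.png

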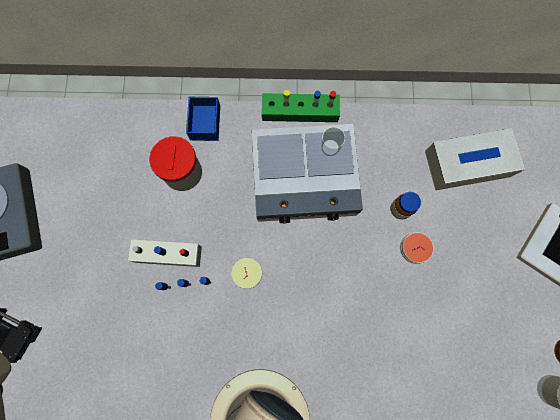

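The scene picture shows a blue-handled tool in the middle of the white stand at scene (440,262), top (160,250). There are other blue look-alikes: three upright ones nearer the robot at scene (406,217), (432,228), (459,238), top (205,281), (183,283), (161,286), and a blue cap in the green rack at top (317,95). The description points to the one in the stand. Next I'll measure and check a close crop.

```bash
cat > h.py <<'E'
import numpy as np, cv2
from bench import ctrl
def ray(n,u,v):
    p=ctrl.camera_params(n); P=p["pose"]
    d=P[:3,:3]@np.array([(u-p["cx"])/p["fx"],-(v-p["cy"])/p["fy"],-1]); return P[:3,3],d/np.linalg.norm(d)
def plane(n,u,v,z):
    o,d=ray(n,u,v); return o+d*(z-o[2])/d[2]
def tri(a,b):
    (o1,d1),(o2,d2)=a,b
    t=np.linalg.lstsq(np.c_[d1,-d2],o2-o1,rcond=None)[0]
    p,q=o1+t[0]*d1,o2+t[1]*d2; return (p+q)/2,np.linalg.norm(p-q)
def wray(u,v,T,R):
    p=ctrl.camera_params("wrist"); M=p["T_tool_cam"]; x,y=u-p["cx"],v-p["cy"]; r=np.hypot(x,y); a=r/p["fx"]
    c=np.array([np.sin(a)*x/r,-np.sin(a)*y/r,-np.cos(a)])
    return T+R@M[:3,3], R@(M[:3,:3]@c)
def blobs(im,lo,hi,amin=15):
    m=cv2.inRange(cv2.cvtColor(im,cv2.COLOR_BGR2HSV),lo,hi)
    n,_,s,c=cv2.connectedComponentsWithStats(m)
    return [(c[i].round(1),s[i]) for i in range(1,n) if s[i][4]>=amin]
E
python3 - <<'E'
from h import *
np.set_printoptions(precision=4,suppress=True)
t=cv2.imread("pics/top0.png"); s=cv2.imread("pics/scene0.png")
for n,i in(("top",t),("scene",s)):
    for c,st in blobs(i,(105,150,50),(125,255,255)): print(n,c,st)
i=t[260:,:] 
for c,st in blobs(t,(8,120,90),(20,255,255),4): print("orange",c,st)
m=cv2.inRange(t,(180,190,190),(255,255,255))
# stand top corners
hsv=cv2.cvtColor(t[232:275,120:210],cv2.COLOR_BGR2HSV)
a=cv2.resize(t[225:300,115:265],None,fx=5,fy=5,interpolation=cv2.INTER_CUBIC)
b=cv2.resize(t[185:225,245:370],None,fx=6,fy=5.5,interpolation=cv2.INTER_CUBIC)[:, :750]
cv2.imwrite("pics/c1.png",np.vstack([a,b]))
E
```

```text
top [317.2  93.4] [315  91   6   6  28]
top [203.  117.5] [186  97  32  37 844]
top [479.1 154.8] [459 147  41  16 382]
top [409.9 201.5] [400 192  21  20 325]
top [157.3 249.5] [154 247   8   6  37]
top [203.1 280.2] [200 277   7   7  42]
top [180.8 282.4] [177 279   8   8  44]
top [158.9 285.5] [155 282   9   8  46]
scene [214.5  35.7] [211  33   8   6  44]
scene [228.9  42.6] [225  40   9   6  49]
scene [196.9  44.5] [193  42   9   6  51]
scene [  2.9 135. ] [  0 132   8   7  36]
scene [ 87.1 147.2] [ 71 140  34  16 210]
scene [175.1 154.5] [165 148  21  14 260]
scene [  4.3 191.5] [  0 179  14  22 165]
scene [406.2 216.5] [400 205  13  25 185]
scene [431.5 228. ] [425 216  14  25 208]
scene [458.4 239.1] [451 227  16  26 228]
scene [110.2 256.7] [105 251  11  13 100]
scene [439.8 262.2] [432 250  16  26 246]
scene [249.4 387.2] [ 202  343   93   77 4784]
orange [398. 202.] [398 199   1   7   7]
orange [331.9 202.1] [331 201   3   3   8]
orange [283.7 205.1] [282 204   4   3   9]
orange [416.5 235.2] [414 234   6   3   6]
orange [409.2 237.8] [408 237   3   3   5]
orange [404.8 244. ] [404 242   3   5   6]
orange [410.5 243.7] [409 242   4   4   6]
orange [414.9 246.1] [412 244   7   5  14]
orange [425.  246.6] [423 245   5   4   7]
```

View pics/c1.png

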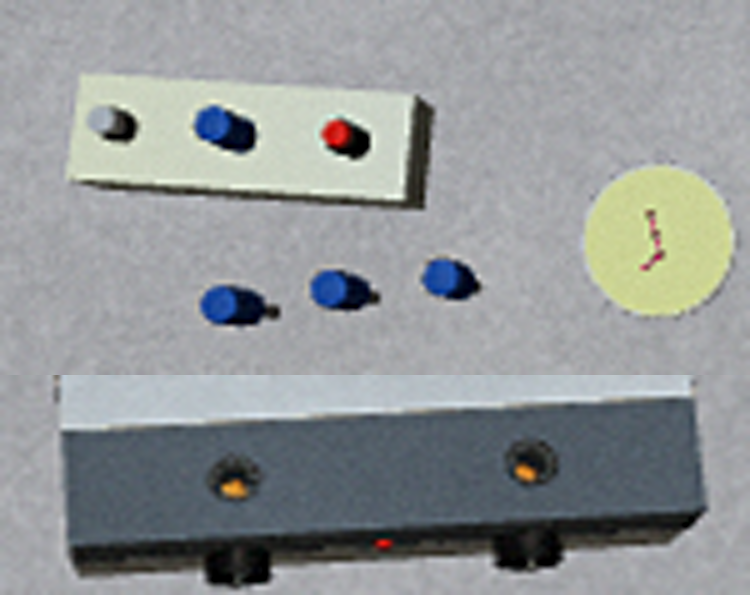

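The crop confirms the stylus in the stand's middle hole (blue top about (157,249)). The marker and loop holder are on either side, and three decoys stand nearer the robot. The hole mouths are about (284,203.5) left and (333,201) right.

Run:
```python
from h import *
np.set_printoptions(precision=4,suppress=True)
print("stylus top",plane("top",157.2,249.3,.125))
sc=[(406.2,216.5),(431.5,228),(458.4,239.1)]; tp=[(203.1,280.2),(180.8,282.4),(158.9,285.5)]
for a,b in zip(sc,tp):
    print("decoy",tri(ray("scene",a[0]+1,a[1]-9),ray("top",*b)))
print("stylus tri",tri(ray("scene",440.8,253),ray("top",157.2,249.3)))
C=[plane("top",115+x/5-.4,225+y/5-.4,.065) for x,y in((80,75),(418,97),(405,200),(68,180))]
print("stand",np.array(C),np.mean(C,0)); d=C[0]-C[1]; print("yaw",np.degrees(np.arctan2(-d[0],d[1])))
L=plane("top",245+234/6-.4,185+103/5.5-.4,.09);R=plane("top",245+531/6-.4,185+88/5.5-.4,.09)
d=L-R;print("holes",L,R,np.linalg.norm(d),"yaw",np.degrees(np.arctan2(-d[0],d[1])))
```

```text
stylus top [0.4485 0.2842 0.125 ]
decoy (array([0.3712, 0.1562, 0.1158]), np.float64(0.00426406777341438))
decoy (array([0.3643, 0.2148, 0.1151]), np.float64(0.004881027996724645))
decoy (array([0.3549, 0.272 , 0.1151]), np.float64(0.005475050690235195))
stylus tri (array([0.4502, 0.2828, 0.1207]), np.float64(0.005608302936537156))
stand [[0.4809 0.3789 0.065 ]
 [0.4727 0.1867 0.065 ]
 [0.4148 0.1903 0.065 ]
 [0.4217 0.3799 0.065 ]] [0.4475 0.2839 0.065 ]
yaw -2.462498732847446
holes [ 0.59   -0.0519  0.09  ] [ 0.6009 -0.1915  0.09  ] 0.14003801655271167 yaw 4.483132418880793
```

```bash
cat >> h.py <<'E'
def ori(yaw,s=1):
    c,n=np.cos(np.radians(yaw)),np.sin(np.radians(yaw)); x=s*np.array([c,n,0]); y=np.array([0,0,-1.]); return np.c_[x,y,np.cross(x,y)]
def st(tag=""):
    print(tag,"t%.2f"%ctrl.current_t(),ctrl.current_tool_pos().round(4) if hasattr(ctrl.current_tool_pos(),'round') else ctrl.current_tool_pos(),"w%.3f"%ctrl.current_grip_width(),"F",np.round(ctrl.current_contact_force(),2))
E
python3 - <<'E'
from h import *
np.set_printoptions(precision=4,suppress=True)
for s in(1,-1):
    for p,y in(((.449,.2835,.16),-2.5),((.59,-.052,.2),4.5),((.601,-.1915,.2),4.5)): print(s,ctrl.ik(p,ori(y,s)))
ctrl.goto((.449,.2835,.17),ori(-2.5))
ctrl.command_gripper(0.6)
st()
im=ctrl.read_camera("wrist"); cv2.imwrite("pics/w1.png",im)
E
```

```text
1 [25.8241 22.3235 92.1607 -0.     65.5157 28.3241]
1 [-10.8121  24.8012  80.6913  -0.      74.5075 -15.3121]
1 [-23.0955  27.985   75.0488  -0.      76.9662 -27.5955]
-1 [  25.8241   22.3235   92.1607   -0.       65.5157 -151.6759]
-1 [-10.8121  24.8012  80.6913   0.      74.5075 164.6879]
-1 [-23.0955  27.985   75.0488   0.      76.9662 152.4045]
 t2.17 [0.449  0.2835 0.17  ] w0.605 F [ 0.69  0.79 -1.18]
```

View pics/w1.png

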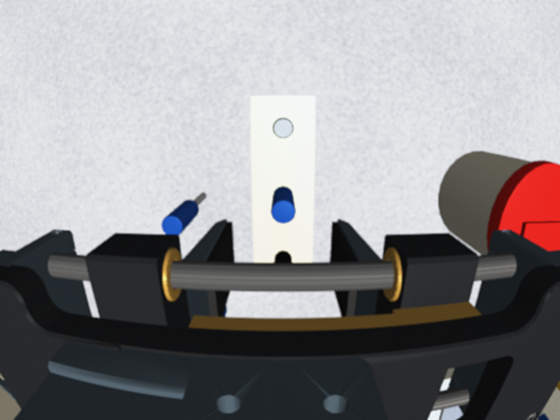

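The wrist view shows the stylus in the stand's middle hole, top face at about (284,208) and centred between the fingers. The decoy at (172,225) is clear of the left finger. I'll compute its y position from the ray, then grasp.

Run:
```python
from h import *
np.set_printoptions(precision=4,suppress=True)
T,R=np.array(ctrl.current_tool_pos()),np.array(ctrl.current_eef_rot())
o,d=wray(284,208,T,R); p=o+d*(.125-o[2])/d[2]; print("stylus",p)
y=p[1] if abs(p[1]-.2835)<.008 else .2835
y=(y+.2835)/2; x=.449 if abs(p[0]-.449)>.008 else (p[0]+.449)/2
ctrl.move_l((x,y,.083),vel=.1); st("down")
ctrl.command_gripper(0.0); st("grip")
ctrl.move_l((x,y,.17),vel=.12); st("up")
im=ctrl.read_camera("wrist"); cv2.imwrite("pics/w2.png",im)
s=ctrl.read_camera("scene"); cv2.imwrite("pics/s2.png",s)
cv2.imwrite("pics/c2.png",cv2.resize(np.hstack([im[150:400,180:400],s[150:400,340:560]]),None,fx=1.7,fy=1.7))
```

```text
stylus [0.4516 0.2876 0.125 ]
down t3.24 [0.4506 0.2857 0.0835] w0.602 F [0.75 1.48 0.69]
grip t3.88 [0.4503 0.2856 0.0831] w0.209 F [0.04 0.3  2.18]
up t4.76 [0.4499 0.2853 0.1694] w0.206 F [-0.33 -0.16 -0.3 ]
```

View pics/c2.png

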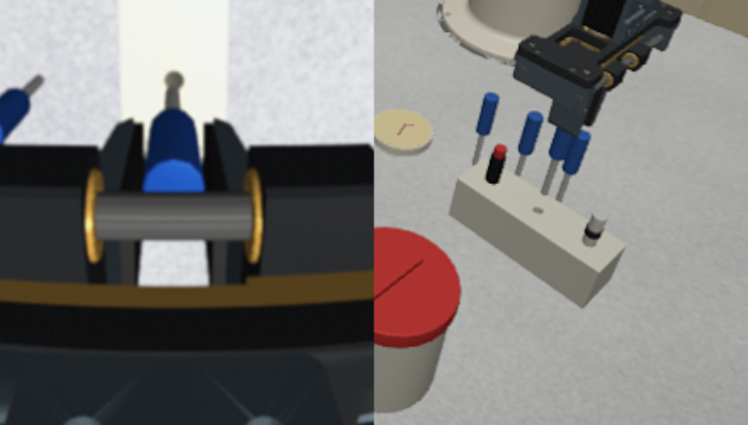

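The stylus is gripped and out of the stand. The hole is empty, and the marker and loop holder still stand. Next I'll carry it above the left hole and compare the tip with the hole in the wrist view.

Run:
```python
from h import *
np.set_printoptions(precision=4,suppress=True)
x,y,_=ctrl.current_tool_pos()
ctrl.move_l((x,y,.235),vel=.2)
ctrl.goto((.59,-.052,.235),ori(4.5)); ctrl.move_l((.59,-.052,.188),vel=.15); ctrl.sleep(.2); st("hover")
im=ctrl.read_camera("wrist"); cv2.imwrite("pics/w3.png",im); print(ctrl.current_eef_rot())
cv2.imwrite("pics/t3.png",ctrl.read_camera("top"))
cv2.imwrite("pics/c3.png",cv2.resize(im[150:270,215:350],None,fx=5,fy=5,interpolation=cv2.INTER_CUBIC))
T,R=np.array(ctrl.current_tool_pos()),np.array(ctrl.current_eef_rot())
```

```text
hover t7.37 [ 0.5906 -0.0519  0.1891] w0.206 F [ 0.18  0.44 -0.81]
[[ 0.9969  0.0015 -0.0785]
 [ 0.0786 -0.0002  0.9969]
 [ 0.0014 -1.     -0.0004]]
```

View pics/c3.png

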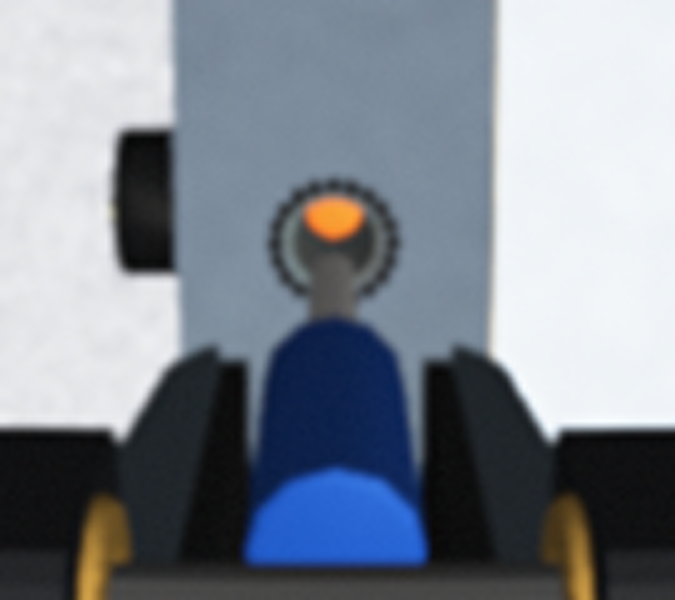

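Run:
```python
from h import *
np.set_printoptions(precision=4,suppress=True)
im=cv2.imread("pics/w3.png"); g=im.mean(2)
print("col",[(v,int(g[v,280:283].mean())) for v in range(184,216)])
for v in(203,206,209): print(v,[(u,int(g[v,u])) for u in range(270,294)])
T=np.array(ctrl.current_tool_pos());R=np.array(ctrl.current_eef_rot())
o,d=wray(281.4,197.2,T,R); print("hole",o+d*(.09-o[2])/d[2])
for v in(199,200,201,202,203):
    o,d=wray(281.2,v,T,R); p=o+d*(.1111-o[2])/d[2]; print(v,"edge",p,"tool-frame",R.T@(p-T))
o,d=wray(281.9,256,T,R); p=o+d*(.2311-o[2])/d[2]; print("top?",p,R.T@(p-T))
```

```text
col [(184, 136), (185, 113), (186, 77), (187, 65), (188, 94), (189, 132), (190, 156), (191, 156), (192, 153), (193, 152), (194, 151), (195, 149), (196, 141), (197, 111), (198, 73), (199, 58), (200, 67), (201, 78), (202, 84), (203, 85), (204, 85), (205, 85), (206, 84), (207, 84), (208, 85), (209, 85), (210, 85), (211, 85), (212, 78), (213, 63), (214, 46), (215, 39)]
203 [(270, 76), (271, 67), (272, 95), (273, 122), (274, 120), (275, 101), (276, 81), (277, 73), (278, 76), (279, 80), (280, 84), (281, 85), (282, 88), (283, 92), (284, 90), (285, 79), (286, 66), (287, 73), (288, 92), (289, 101), (290, 96), (291, 76), (292, 66), (293, 87)]
206 [(270, 122), (271, 91), (272, 70), (273, 71), (274, 86), (275, 100), (276, 102), (277, 88), (278, 80), (279, 82), (280, 82), (281, 85), (282, 87), (283, 91), (284, 96), (285, 104), (286, 110), (287, 103), (288, 89), (289, 76), (290, 74), (291, 83), (292, 104), (293, 129)]
209 [(270, 142), (271, 142), (272, 138), (273, 123), (274, 106), (275, 99), (276, 92), (277, 83), (278, 78), (279, 81), (280, 84), (281, 84), (282, 87), (283, 92), (284, 95), (285, 94), (286, 89), (287, 98), (288, 102), (289, 111), (290, 132), (291, 142), (292, 143), (293, 142)]
hole [ 0.5908 -0.0518  0.09  ]
199 edge [ 0.5904 -0.0485  0.1111] tool-frame [0.0002 0.0776 0.0035]
200 edge [ 0.5904 -0.0494  0.1111] tool-frame [0.0002 0.0776 0.0026]
201 edge [ 0.5905 -0.0503  0.1111] tool-frame [0.0002 0.0776 0.0017]
202 edge [ 0.5906 -0.0512  0.1111] tool-frame [0.0002 0.0776 0.0008]
203 edge [ 0.5907 -0.0521  0.1111] tool-frame [ 0.0002  0.0776 -0.0001]
top? [ 0.5909 -0.0505  0.2311] [ 0.0007 -0.0424  0.0015]
```

```bash
cat >> h.py <<'E'
def probe(x,y):
    """tip is above the hole: go in, touch, then press to 6 N; returns None if something stops it early"""
    ctrl.move_l((x,y,.188),vel=.1)
    if ctrl.move_l((x,y,.146),vel=.05,contact_N=4): st("early contact"); return None
    ctrl.sleep(.2); st("in hole")
    c=ctrl.move_l((x,y,.128),vel=.015,contact_N=1.8); st("touch %s"%c); z=ctrl.current_tool_pos()[2]
    c=ctrl.move_l((x,y,z-.007),vel=.01,contact_N=4); st("press %s"%c); dz=z-ctrl.current_tool_pos()[2]
    print("give mm",1e3*dz); return dz
E
python3 - <<'E'
from h import *
x,y=.5905,-.0506
a=probe(x,y)
if a is not None:
    ctrl.move_l((x,y,.188),vel=.1); st("out")
    im=ctrl.read_camera("wrist"); cv2.imwrite("pics/w4.png",im)
    x,y=x+.011,y-.1396
    ctrl.move_l((x,y,.188),vel=.15); b=probe(x,y)
E
```

```text
in hole t8.91 [ 0.5907 -0.0506  0.1463] w0.209 F [ 0.37 -0.25 -0.15]
touch True t9.60 [ 0.5903 -0.0505  0.1366] w0.207 F [0.01 0.06 2.77]
press True t10.23 [ 0.5906 -0.0506  0.1303] w0.205 F [-0.11  0.03  6.91]
give mm 6.362944917531199
out t10.96 [ 0.59   -0.0505  0.1873] w0.207 F [-0.38 -0.97 -0.4 ]
in hole t13.53 [ 0.6016 -0.1903  0.1463] w0.207 F [-0.92  0.11 -0.86]
touch True t14.19 [ 0.6016 -0.1903  0.138 ] w0.210 F [0.18 1.   4.69]
press True t14.42 [ 0.6018 -0.1903  0.1379] w0.205 F [-0.04 -0.61  6.84]
give mm 0.04492275316009264
```

The left pin is springy: it gave 6.4 mm as the force rose from 2.8 to 6.9 N. The right is solid, giving under 0.1 mm. Next I'll press the left one to its stop.

Run:
```python
from h import *
x,y=.6015,-.1902
ctrl.move_l((x,y,.188),vel=.1); x,y=.5905,-.0506
ctrl.move_l((x,y,.188),vel=.15)
print(ctrl.move_l((x,y,.14),vel=.06,contact_N=4)); ctrl.sleep(.2); st("in")
c=ctrl.move_l((x,y,.130),vel=.02,contact_N=25); st("130 %s"%c)
for z in(.1295,.129,.1285,.128,.1275,.127,.1265,.126):
    ctrl.move_l((x,y,z),vel=.01,contact_N=25); ctrl.sleep(.15); st("z%.4f"%z)
    if ctrl.current_contact_force()[2]>15: break
for i in range(3): ctrl.sleep(.8); st("hold")
im=ctrl.read_camera("wrist");s=ctrl.read_camera("scene");t=ctrl.read_camera("top"); cv2.imwrite("pics/s5.png",s)
cv2.imwrite("pics/c5.png",np.vstack([np.hstack([im[120:400,80:480],s[100:380,90:490]]),np.hstack([t[80:310,110:510],np.zeros((230,400,3),np.uint8)])]))
```

```text
False
in t17.31 [ 0.5907 -0.0506  0.1404] w0.204 F [-0.2  -1.3  -0.52]
130 False t17.96 [ 0.5909 -0.0507  0.1302] w0.207 F [0.1  0.29 6.16]
z0.1295 t18.36 [ 0.591  -0.0507  0.1299] w0.206 F [-0.5   0.56  8.65]
z0.1290 t18.76 [ 0.5913 -0.0508  0.1297] w0.208 F [-0.03  0.47 13.48]
z0.1285 t19.16 [ 0.5916 -0.0508  0.1296] w0.205 F [-0.78  0.07 17.85]
hold t19.96 [ 0.5916 -0.0508  0.1296] w0.210 F [-0.26  0.03 16.8 ]
hold t20.76 [ 0.5916 -0.0508  0.1296] w0.205 F [-1.    0.73 17.72]
hold t21.56 [ 0.5916 -0.0508  0.1296] w0.208 F [-0.39 -0.31 17.15]
```

View pics/c5.png

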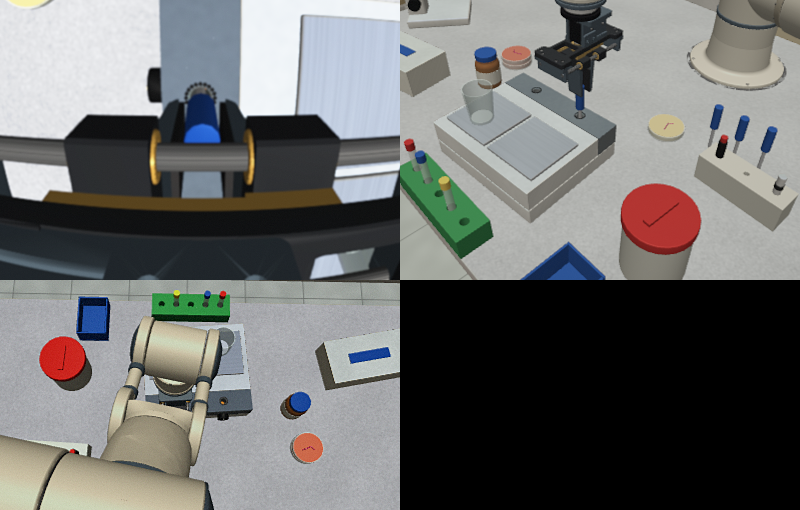

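The stylus is in the left hole, the force has been steady at about 17 N for over two seconds, and everything else is standing where it was. Handing in.

Run:
```python
from h import *
st("final"); ctrl.sign_off()
```

```text
final t21.71 [ 0.5916 -0.0509  0.1296] w0.209 F [-0.56 -1.06 17.42]
the job is handed in; nothing more can be done
```

The springy (tripped) pin was in the left hole. I pressed it to its stop with the stylus and handed in at 21.7 s, still gripping the stylus and holding the pin down.

- **Stylus:** I took the one in the stand's middle hole. It is farther from the base than the three blue look-alikes in front of the stand; the only farther blue item is a capped one in the green rack.
- **Feeling the pins:** The left pin gave 6.4 mm as the force rose from 2.8 to 6.9 N. The right pin gave less than 0.1 mm, so it is the solid one.
- **Pressing:** Past about 8 N the force climbed to 17 to 18 N with almost no further travel, which is the stop. The push stayed steady for about 2.5 s with no sign of the stylus slipping.
- **Travel:** The pin's travel was not read directly. I inferred about 7.5 mm from the arm's height at first touch and at the stop, against the nominal 8 mm.
- **Surroundings:** The last pictures showed the other tools, dishes, beaker, jar and tub standing where they were. No check failed; the two camera estimates of the stylus position differed by about 3 mm, so I used their average.

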